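# Load and lock the slotted stop jig

## Robot

A 6-joint arm with a two-finger parallel gripper is mounted at the origin on the work surface. World frame = base frame: x ahead of the robot, y to its left, z up, the work surface at z = 0. Lengths are in m, angles in rad, forces in N, time in s.
With the tool pointing down it reaches from about 0.35 to 0.775 m from the base axis. Payload 5.5 kg.
Tool frame: the origin (TCP) lies at the very end of the fingers, on their centre line; the grasp point (between the pads) lies 19 mm behind it (env.grip_point_offset is the distance from the TCP to the grasp point, in m); z points along the fingers, y is the line along which they close (so a half turn about z gives the same grasp; the last joint's range is limited). The gripper opens to 85 mm and grips with 20 to 120 N. Pads are 22 mm wide; open, the fingers measure 114 mm over their backs; the gripper's body (76 mm by 85 mm) begins 54 mm behind the grasp point. The pads swing forward as they close: fully open they stand 13 mm farther back than shut.
Start: joints at [1.113, 0.313, 0.046, 1.304, 0, 1.431], TCP at [0.18, 0.546, 0.231] pointing down, gripper open.
Joint ranges: [-2.76, 2.76], [-0.86, 1.69], [-1.03, 1.26], [-2.2, 2.34], [-1.47, 1.5], [-3.14, 3.14]. Speed limits (rad/s): [2.57, 2.57, 3.14, 3.14, 3.14, 3.14].

## Interface

Orientations are given as a unit quaternion [w, x, y, z].
In Python, from workcell import sensors, imaging, workorder, env gives the robot as it stands.
- The arm moves only by the shell command python3 -m handwheel 'ROWS' [FORCE]. ROWS is JSON, a list of rows, each a list of 5 numbers: the shift along the tool's x, y, z in mm, then the turn about the tool's z in rad, then the opening, from 0 (shut) to 1 (fully open). A call has 1 to 8 rows; each row is the pose to reach, as a shift and turn from the pose commanded when the call began, along the tool's axes at that moment; what a row does not reach only later rows make up. A row lasts 1/10 s, in which the tool goes at most 50 mm and 8.59 degrees, less where a joint would pass 70% of its speed; a pose out of reach is approached as far as the arm can. A call with a gripper value outside its range is refused whole. The fingers move at their own pace and stop on an object; FORCE is the grip in N (left out, the last holds). Time passes only in rows, so rows that repeat a pose let the fingers close. It gives the time, the measured TCP pose, the force, the opening and the grip force at its end, in the units of the state.
- sensors.get_state(): the state, without advancing time (a new reading comes with each control period).
- imaging.read_camera(name): name is "scene" or "top" or "wrist"; returns a dict with "color" (384x512x3 uint8, blue, green, red), "z_map" (384x512 float32, m along the optical axis (not along the pixel's ray), 0 where there is no reading), "fx", "fy", "cx", "cy" (pixels), "xyz" and "rotation" of the camera in the world. Camera axes: x right, y down, z forward; pixel columns grow to the right and rows downward; lengths in m; the calibration is good to about 2 mm. A picture is of the moment at which its call begins.
- workorder.hand_in(): hands the job in; it is judged then, once.
The state is a dict: "clock": time; "joint_pos": joint angles; "qvel": joint speeds; "tau": joint torques, N m; "tcp_pos": TCP position; "orientation": TCP orientation; "wrist_force": force on the tool from outside, world axes, zero at the start; "ft_torque": the same for the moment, N m; "finger_gap": finger opening in m; "grip_force": force on a finger pad.
Only numpy, scipy, OpenCV 4.12 (cv2) and the standard library are available. Lean on these libraries where they do the work, as an engineer would, in place of code of your own. Each camera call takes 0.05 s, during which the arm holds its last target. There are 200 camera calls.

## Task

Set up the slotted stop jig for the next batch of slats: slide the short wooden shoe in through the open mouth and fully home against the end stop, then slide the long shoe in behind it, tight against the short one. Then take the mallet and knock the jig's locking pin fully down behind the long shoe with it (touch the pin with nothing but the mallet), and set the mallet back down on the bench beside the jig. Leave the other things on the bench where they are.

Things in the scene. Friction and masses are not known exactly. Their poses are not given: they have to be found in the camera images.
- jig: Plywood jig fixed to the bench, 156 mm wide. Origin: centre of the slot's mouth, bench level. +x runs from mouth to closed end (world -y within 0.3 rad), +y away from the robot, z up. Inverted-T slot, x 0 to 190 mm, its floor the bench: channel 104 mm wide, 18 mm high, under two lips. Shoes enter only at the mouth; 18 mm high guide boards flare there to 130 mm apart at x = -47 mm.
- short_shoe: Loose wooden shoe, inverted T, about 0.15 kg: flange 60 (x) by 100 (y) by 14 mm thick, with a stem 30 (x) by 20 (y) mm on its middle, top 70 mm above the underside. Origin: centre of the underside, z up; same turned half round. Starts flat, left of the jig, x within 0.75 rad of the jig's; which shoe is nearer the robot varies. Home, its origin is at x = 160 mm of the jig.
- long_shoe: Like the short shoe, but the flange is 95 (x) by 100 (y) by 14 mm thick and the stem 50 (x) by 20 (y) mm, top 70 mm above the underside. Origin: centre of the underside, z up. Home against the seated short shoe, its origin is at x = 82.5 mm of the jig; its flange then ends 4 mm short of the pin.
- mallet: Black rubber mallet, about 0.38 kg, standing on a striking face. Head 50 (x) by 44 (y) by 90 mm tall, flat sides, can be gripped across the 44 mm. Origin: centre of the lower striking face, z up. Wooden handle, level along +x, 18 mm wide, 24 high, its axis 45 mm above the origin, its end 174 mm from it; starts pointing away from the robot, within 0.6 rad.
- lock_pin (a joint): How far the pin is driven down: 0 raised, 0.016 m fully down. Tight fit: moves under about 8 N and stays where it is left.
- tape_measure: Bystander, to be left alone: yellow and black tape measure 70x40x64 mm, left. Origin: centre of its underside.
- offcut: Bystander, to be left alone: wood offcut 120x45x35 mm, near left. Origin: centre of its underside.
- glue: Bystander, to be left alone: white glue bottle 120 mm tall, beyond the jig. Origin: centre of its underside.
- screw_jar: Bystander, to be left alone: jar 75 mm tall, beyond the jig. Origin: centre of its underside.
- chisel_driver: Bystander, to be left alone: screwdriver lying near right. Origin: centre of its underside.
- pencil: Bystander, to be left alone: pencil lying beyond the jig. Origin: centre of its underside.
- jig_stop (a point): Foot of the inner face of the end stop that closes the slot, on its midline at bench level: x = 190 mm, y = 0 of the jig. The stop is 22 mm thick (along x) and 30 mm high.
- jig_lip (a point): Point over the slot's midline, level with the lips' top faces (x = 95, y = 0, z = 30 mm of the jig). The lips are 12 mm thick (z 18 to 30 mm) and leave a gap 48 mm wide (y -24 to +24 mm) between them, open above, for the stems. Push the shoes low, at the flange: a shoe pushed high on its stem tips and jams under the lips.
- pin_top (a point): Steel locking pin in the lip at the mouth, at x = 26, y = 40 mm of the jig (side away from the robot). This point: on its axis, top of the head; head 18 mm across, 6 mm thick; shank 10 mm. Raised, the head's top is 52.5 mm above the bench, the shank clear of the channel; down, the top is at 36.5 mm and the shank bars the channel. A flange under it stops it.
Things that resemble listed ones, but are neither listed nor needed, are in the scene too. Leave any green or pink look-alike of the short_shoe alone.

How it is judged:
By the outcome, as a careful person would: the job done as asked, in the order asked, and still so for the second after the job is handed in, with the robot touching nothing.
It also fails if it takes over 72 s, if anything falls off the work surface, if the arm or the gripper's body presses on something with over 40 N, if the wrist force passes 120 N, or if a joint passes its speed limit or range.

## Working session

There is one attempt and no reset: what is moved stays moved. The work goes in short steps, Python scripts to look and compute and a shell command to move; the robot and the scene stay as the last step left them, time stands still between calls to the robot, and variables do not carry over. Pictures are saved under pics/ and viewed, at most 11 in all, crops included, and the job is handed in when it is done.

```bash
mkdir -p pics; cat > h.py <<'E'
import numpy as np, cv2
from workcell import sensors, imaging, workorder, env
from scipy.spatial.transform import Rotation as R
def snap(n):
    c=imaging.read_camera(n); return c
def world(c):
    z=c['z_map']; v,u=np.mgrid[:z.shape[0],:z.shape[1]]
    p=np.stack([(u-c['cx'])/c['fx']*z,(v-c['cy'])/c['fy']*z,z],-1)
    r=np.array(c['rotation']); 
    if r.shape!=(3,3): r=R.from_quat(np.roll(r,-1)).as_matrix()
    P=p@r.T+np.array(c['xyz']); P[z==0]=np.nan; return P
def tool():
    s=sensors.get_state(); q=s['orientation']; return np.array(s['tcp_pos']),R.from_quat(np.roll(q,-1)).as_matrix()
def shift(target):
    p,r=tool(); return (r.T@(np.array(target)-p)*1000).round(1)
E
python3 - <<'E'
from h import *
s=sensors.get_state(); print(s['tcp_pos'],s['orientation'],s['finger_gap'],s['clock'])
c=snap('top'); print(c['xyz'],c['rotation'],c['fx'])
P=world(c); np.save('top.npy',P); cv2.imwrite('pics/top.png',cv2.resize(c['color'],(800,600)))
c=snap('scene'); print(c['xyz']); np.save('scene.npy',world(c)); cv2.imwrite('pics/scene.png',cv2.resize(c['color'],(800,600)))
E
```

```text
[0.17944557 0.54571782 0.23038309] [-2.88917851e-04  1.58226276e-01  9.87402425e-01 -9.01947272e-04] 0.08515450190833944 0.0
[0.34545988 0.04864621 1.23772748] [ 0.05752677 -0.7009435   0.70828415 -0.06084772] 364.3997685934536
[1.53712019 0.47268915 0.7243965 ]
```

View pics/top.png

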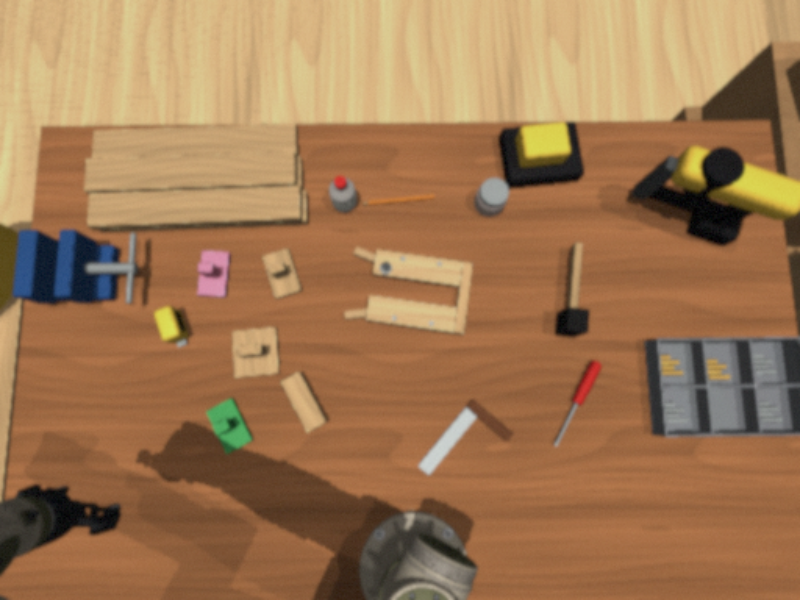

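View pics/scene.png

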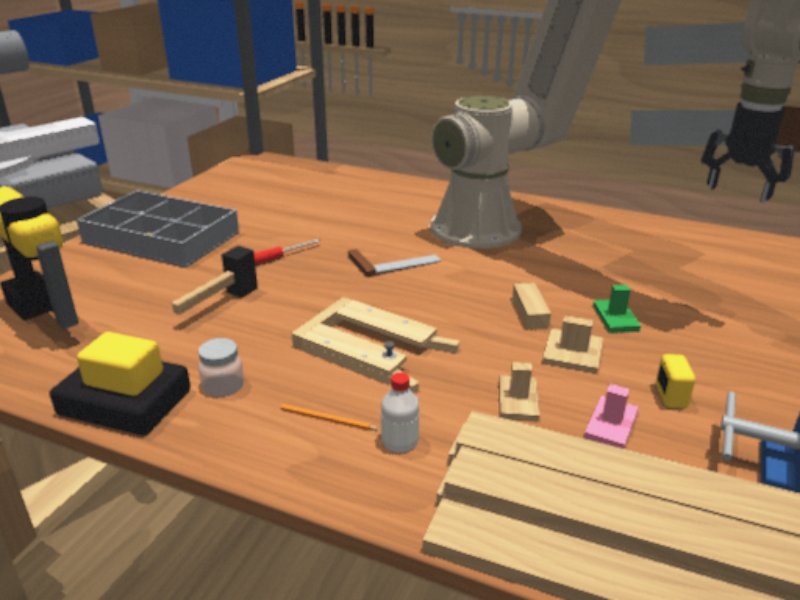

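The top view (800x600) shows the short shoe at (281,272), the long shoe at (255,350), the jig mouth at about (370,290) with its stop at (466,297), the pin at (386,267), and the mallet head at (572,322) with its handle pointing up. The look-alikes are pink at (212,272) and green at (229,425).

```bash
cat > m.py <<'E'
from h import *
def rect(P,u0,u1,v0,v1,z0,z1,k=1.5625,big=True):
    m=np.zeros(P.shape[:2],np.uint8); a=[int(x/k) for x in(v0,v1,u0,u1)]
    Z=P[...,2]; mm=(Z>z0)&(Z<z1); m[a[0]:a[1],a[2]:a[3]]=mm[a[0]:a[1],a[2]:a[3]]
    if big:
        n,l,st,_=cv2.connectedComponentsWithStats(m); m=l==1+np.argmax(st[1:,4])
    Q=P[m.astype(bool)]; (c,wh,ang)=cv2.minAreaRect((Q[:,:2]*1000).astype(np.float32))
    return np.round(c,1),np.round(wh,1),round(ang,1),len(Q),np.round(Q.mean(0)*1000,1)
E
python3 - <<'E'
from m import *
P=np.load('top.npy')
Z=P[...,2]; print('bench',np.nanmedian(Z[300:330,250:330]))
for n,a in dict(jig=(362,480,240,340,.022,.038),short=(260,302,245,300,.006,.024),short_stem=(260,302,245,300,.055,.09),long=(230,282,325,380,.006,.024),long_stem=(230,282,325,380,.055,.09),head=(550,595,300,340,.075,.11),handle=(560,590,235,305,.045,.075),pin=(372,400,255,278,.044,.07),offcut=(278,330,365,435,.02,.05),tape=(150,190,300,345,.04,.09)).items(): print(n,*rect(P,*a))
E
```

```text
bench 0.0007971082217012038
jig [569.9 -20. ] [215.9 158.2] 80.9 2088 [566.3 -26.   30.5]
short [615.6 280. ] [102.4  62.9] 20.0 415 [612.7 278.   14.3]
short_stem [615.8 280.2] [20.3 29.8] 16.7 67 [614.3 279.5  68.4]
long [444.7 333.2] [104.   95.6] 5.5 725 [441.9 330.9  14.1]
long_stem [442.7 333.5] [20.  50.2] 4.3 103 [442.8 332.1  69.8]
head [ 494.9 -338.8] [44.4 50.3] 83.8 242 [ 494.1 -337.    89.4]
handle [ 602.1 -353.3] [ 20.3 136.3] 81.5 240 [ 600.  -352.1   56.5]
pin [620.9  51.3] [14.7 16.9] 5.3 24 [620.9  51.8  52.9]
offcut [337.  225.9] [120.   45.4] 28.7 531 [336.7 225.1  35.1]
tape [500.8 506.9] [70.5 43.9] 24.0 303 [499.5 503.6  60.7]
```

```bash
cat >> h.py <<'E'
def go(x,y,z,yaw):
    "target in mm, tool-y yaw in deg -> row x,y,z mm, turn rad"
    p,r=tool(); d=shift(np.array([x,y,z])/1000); a=np.degrees(np.arctan2(r[1,1],r[0,1]))
    t=-((yaw-a+90)%180-90); print('row',d,'turn',round(np.radians(t),3))
JA=np.radians(-99.1); JX=np.array([np.cos(JA),np.sin(JA)]); JY=np.array([-JX[1],JX[0]]); J0=np.array([586.4,84.2])
def jig(x,y): return J0+x*JX+y*JY
def gojig(x,y,z): go(*jig(x,y),z,-9.1)
def st():
    s=sensors.get_state(); p=np.array(s['tcp_pos'])*1000; d=p[:2]-J0
    print('t',round(s['clock'],2),'tcp',p.round(1),'jig',(d@JX).round(1),(d@JY).round(1),'F',np.round(s['wrist_force'],1),'gap',round(s['finger_gap']*1000,1),'grip',round(s['grip_force'],1),'q6',round(s['joint_pos'][5],2))
E
python3 -c "
from h import *
go(615.7,280,120,19)"; python3 -m handwheel '[[0,0,0,0,1]]' 60
```

```text
row [-497.5 -116.   110.6] turn 0.921
clock: 0.2
tcp_pos: [0.1796, 0.5459, 0.2307]
orientation: [-0.0, 0.158, 0.987, -0.001]
wrist_force: [-0.8, 0.1, -0.8]
finger_gap: 0.0855
grip_force: 0.0
```

```bash
python3 -m handwheel '[[-60,-14,13,0.12,1],[-120,-28,26,0.24,1],[-180,-42,40,0.36,1],[-240,-56,52,0.48,1],[-300,-70,65,0.6,1],[-360,-84,78,0.72,1],[-430,-100,95,0.84,1],[-497,-116,110,0.92,1]]' >/dev/null; python3 -c "
from h import *
st(); go(615.7,280,120,19)"
```

```text
t 1.0 tcp [515.3 341.5 147.1] jig -242.8 -110.9 F [0.8 0.3 0.7] gap 85.2 grip 0.0 q6 1.7
row [-90.7  75.2  27.1] turn -0.003
```

```bash
python3 -m handwheel '[[-40,33,12,0,1],[-80,66,24,0,1],[-91,75,40,0,1],[-91,75,75,0,1],[-91,75,111,0,1],[-91,75,111,0,1]]' >/dev/null; python3 - <<'E'
from h import *
st(); c=snap('wrist'); cv2.imwrite('pics/w1.png',c['color'])
go(615.7,280,36,19)
E
```

```text
t 1.6 tcp [610.2 279.5  30.4] jig -196.6 -7.4 F [-0.5 -0.1 -0.7] gap 85.1 grip 0.0 q6 1.55
row [-1.6  3.6 -2.4] turn 0.001
```

View pics/w1.png

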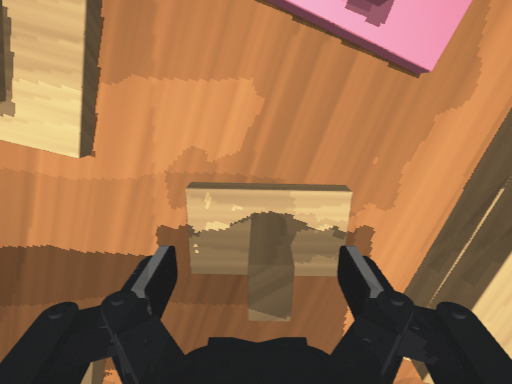

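The wrist view shows the short shoe's stem at about (270,270), between the fingers at (160,275) and (355,275), roughly centred and aligned. I'll close on it, lift slightly and turn.

```bash
python3 -m handwheel '[[-2,4,-3,0,0.7],[-2,4,-3,0,0.3],[-2,4,-3,0,0],[-2,4,-3,0,0],[-2,4,-3,0,0],[-2,4,-3,0,0],[-2,4,-3,0,0]]' 70 >/dev/null; python3 -c "
from h import *
st(); gojig(-85,0,60)"
```

```text
t 2.35 tcp [619.5 281.2  41.1] jig -199.7 1.6 F [ 0.1 -0.7  6.3] gap 18.6 grip 69.5 q6 1.55
row [-100.4  -55.5  -19.1] turn 0.492
```

```bash
python3 -m handwheel '[[0,0,-19,0,0],[-20,-10,-19,0.12,0],[-45,-25,-19,0.24,0],[-75,-40,-19,0.36,0],[-100,-55,-19,0.49,0],[-100,-55,-19,0.49,0],[-100,-55,-19,0.49,0],[-100,-55,-19,0.49,0]]' >/dev/null; python3 - <<'E'
from m import *
st(); gojig(-85,0,43); gojig(-60,0,43)
c=snap('top'); P=world(c); print('jig',*rect(P,362,480,240,340,.022,.038)); print('short flange',*rect(P,300,375,255,330,.02,.045))
c=snap('wrist'); cv2.imwrite('pics/w2.png',c['color']); P=world(c); np.save('w2.npy',P)
E
```

```text
t 3.15 tcp [599.7 168.9  58.6] jig -85.7 -0.3 F [0.3 0.  0. ] gap 18.8 grip 68.6 q6 1.87
row [-0.7  0.3 15.6] turn 0.003
row [-25.7   0.2  15.5] turn 0.003
jig [569.4 -21.5] [212.  157.1] 81.1 2081 [566.4 -26.1  30.4]
short flange [534.  85.] [16.8 54.9] 88.1 78 [530.9  83.6  29.9]
```

View pics/w2.png

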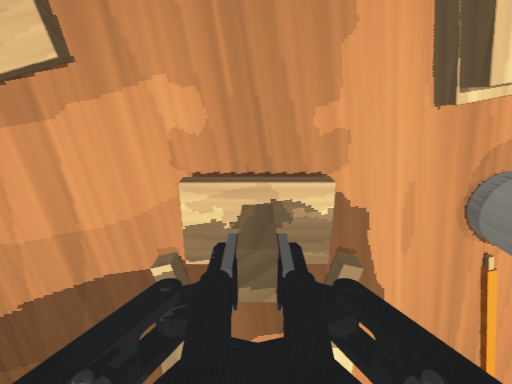

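The wrist view shows the held shoe's flange edges at columns 180 and 335 (middle 257), and the guide ends at 168 and 345 (middle 256). It is square and centred, so I'll lower it and slide it in.

```bash
python3 -m handwheel '[[-1,0,8,0,0],[-1,0,16,0,0],[-1,0,16,0,0],[-15,0,16,0,0],[-30,0,16,0,0],[-45,0,16,0,0],[-60,0,16,0,0],[-60,0,16,0,0]]' >/dev/null; python3 -c "
from h import *
st(); gojig(100,0,43)"
```

```text
t 4.05 tcp [589.8 106.3  42.7] jig -22.4 -0.1 F [-0.1 -0.1 -1.4] gap 19.2 grip 68.9 q6 1.78
row [-122.4    0.3   -0.3] turn -0.001
```

```bash
python3 -m handwheel '[[-12,0,0,0,0],[-24,0,0,0,0],[-36,0,0,0,0],[-48,0,0,0,0],[-48,0,0,0,0]]' | grep -E 'tcp|force'; python3 -m handwheel '[[-12,0,0,0,0],[-24,0,0,0,0],[-36,0,0,0,0],[-48,0,0,0,0],[-60,0,0,0,0],[-74,0,0,0,0],[-74,0,0,0,0]]' | grep -E 'tcp|force';  python3 -c "
from h import *
st(); gojig(100,0,43)"
```

```text
tcp_pos: [0.5824, 0.06, 0.0426]
wrist_force: [0.1, 0.3, -1.0]
grip_force: 68.9
tcp_pos: [0.5709, -0.0134, 0.0426]
wrist_force: [-0.4, 0.3, -1.8]
grip_force: 69.0
t 5.25 tcp [570.9 -13.4  42.6] jig 98.8 0.1 F [-0.4  0.3 -1.8] gap 18.6 grip 69.0 q6 1.57
row [-1.2 -0.1 -0.4] turn -0.0
```

```bash
python3 -m handwheel '[[-12,0,0,0,0],[-24,0,0,0,0],[-36,0,0,0,0],[-48,0,0,0,0],[-50,0,1,0,0],[-50,0,2,0,0.35],[-50,0,2,0,0.5],[-50,0,2,0,0.5]]' | grep -E 'tcp|force|gap'; python3 -m handwheel '[[0,0,-45,0,0.5],[10,0,-60,0,0.3],[55,0,-60,0,0],[95,0,-50,0,0],[95,0,-20,0,0],[95,0,0,0,0],[95,0,20,0,0],[95,0,33,0,0]]' 60| grep -E 'tcp|force|gap'; python3 -c "
from h import *
st(); gojig(119,0,8)"
```

```text
tcp_pos: [0.5634, -0.0604, 0.0407]
wrist_force: [0.5, -0.2, 0.6]
finger_gap: 0.0427
grip_force: 0.0
tcp_pos: [0.5773, 0.0338, 0.0062]
wrist_force: [0.4, -1.0, -0.5]
finger_gap: 0.0001
grip_force: 0.0
t 6.85 tcp [577.3  33.8   6.2] jig 51.2 -1.0 F [ 0.4 -1.  -0.5] gap 0.1 grip 0.0 q6 1.65
row [-67.8   0.8  -1.8] turn 0.003
```

```bash
python3 -m handwheel '[[-20,1,-2,0,0],[-35,1,-2,0,0],[-45,1,-2,0,0],[-52,1,-2,0,0],[-58,1,-2,0,0],[-63,1,-2,0,0],[-66,1,-2,0,0],[-66,1,-2,0,0]]' | grep -E 'tcp|force'; python3 -m handwheel '[[-1,0,0,0,0],[-2,0,0,0,0],[-3,0,0,0,0],[-3,0,0,0,0]]' | grep -E 'wrist'; python3 -c "
from h import *
st()"
```

```text
tcp_pos: [0.5688, -0.0327, 0.0097]
wrist_force: [-0.0, -0.5, -0.3]
grip_force: 0.0
wrist_force: [0.8, 5.3, 0.6]
t 8.05 tcp [568.4 -34.3   9.6] jig 119.9 1.0 F [0.8 5.3 0.6] gap 0.3 grip 2.5 q6 1.52
```

```bash
python3 -m handwheel '[[-1,0,0,0,0],[-2,0,0,0,0],[-2,0,0,0,0]]' | grep -E 'tcp|wrist';  python3 -m handwheel '[[-1,0,0,0,0],[-2,0,0,0,0],[-2,0,0,0,0]]' | grep -E 'tcp|wrist'; python3 -c "
from h import *
st()"
```

```text
tcp_pos: [0.5683, -0.0345, 0.0096]
wrist_force: [1.9, 10.9, 0.8]
tcp_pos: [0.5683, -0.0346, 0.0097]
wrist_force: [2.6, 16.5, 1.1]
t 8.65 tcp [568.3 -34.6   9.7] jig 120.2 0.9 F [ 2.6 16.5  1.1] gap -0.3 grip 8.4 q6 1.52
```

```bash
python3 -m handwheel '[[8,0,0,0,0],[20,0,-10,0,0],[20,0,-50,0,0.2],[20,0,-80,0,0.6],[45,0,-95,0,1],[95,0,-95,0,1],[145,0,-95,0,1],[195,0,-95,0,1]]' | grep -E 'tcp'; python3 - <<'E'
from m import *
st(); go(443.5,333.3,110,5)
c=snap('top'); P=world(c); r=rect(P,380,480,255,325,.055,.09); print(*r); d=np.array(r[0])-J0; print(d@JX,d@JY)
E
```

```text
tcp_pos: [0.5988, 0.1547, 0.106]
t 9.45 tcp [598.8 154.7 106. ] jig -71.6 1.1 F [ 0.9 -1.3  0.7] gap 84.6 grip 0.0 q6 1.85
row [ 151.8 -181.5   -4.5] turn -0.246
[560.4 -74.8] [29.3 20.9] 81.9 62 [559.7 -74.4  69.9]
161.1109050220115 -0.5256262820608442
```

```bash
python3 -m handwheel '[[30,-36,-5,-0.1,1],[60,-72,-5,-0.2,1],[90,-108,-5,-0.25,1],[120,-144,-5,-0.25,1],[152,-182,-5,-0.25,1],[152,-182,30,-0.25,1],[152,-182,66,-0.25,1],[152,-182,66,-0.25,1]]' | grep -E 'tcp'; python3 - <<'E'
from m import *
st(); go(443.5,333.3,40,5)
c=snap('wrist'); cv2.imwrite('pics/w3.png',c['color'])
E
```

```text
tcp_pos: [0.4385, 0.3304, 0.0352]
t 10.3 tcp [438.5 330.4  35.2] jig -219.7 -185.0 F [ 0.1 -0.3  0.8] gap 85.2 grip 0.0 q6 1.98
row [ 2.4  5.2 -4.9] turn 0.007
```

View pics/w3.png

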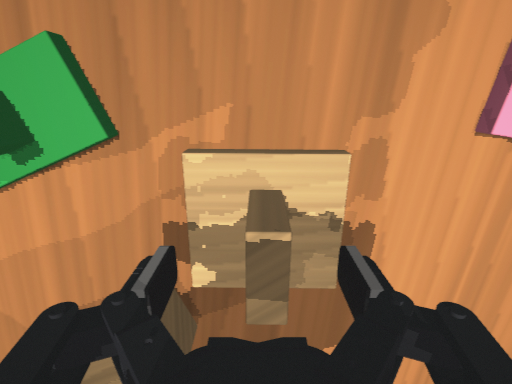

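The long shoe's stem is at (268,270), centred between the fingers at columns 160 and 355. I'll close and lift.

```bash
python3 -m handwheel '[[2,5,-5,0,0.7],[2,5,-5,0,0.3],[2,5,-5,0,0],[2,5,-5,0,0],[2,5,-5,0,0],[2,5,-5,0,0],[2,5,-5,0,0]]' 70 >/dev/null; python3 -c "
from h import *
st(); gojig(-110,0,75)"; python3 -m handwheel '[[0,0,-17,0,0],[0,0,-34,0,0],[0,0,-34,0,0]]' | grep gap;  python3 -c "
from h import *
st(); gojig(-110,0,75)"
```

```text
t 11.05 tcp [447.7 334.5  44.6] jig -225.2 -176.6 F [-0.1 -0.1  6.4] gap 18.8 grip 69.3 q6 1.98
row [-155.5  142.4  -30.2] turn 0.252
finger_gap: 0.0191
t 11.35 tcp [448.2 335.   79.4] jig -225.8 -176.1 F [ 0.5  0.7 -0.8] gap 19.1 grip 68.7 q6 1.98
row [-156.   141.7    4.6] turn 0.252
```

```bash
python3 -m handwheel '[[-30,28,4,0.1,0],[-62,57,4,0.2,0],[-95,86,4,0.25,0],[-127,115,4,0.25,0],[-156,142,4,0.25,0],[-156,142,4,0.25,0],[-156,142,18,0.25,0],[-156,142,33,0.25,0]]' | grep gap;  python3 - <<'E'
from h import *
st(); gojig(-110,0,46)
c=snap('wrist'); cv2.imwrite('pics/w4.png',c['color'])
E
```

```text
finger_gap: 0.0192
t 12.15 tcp [602.  192.5  43.4] jig -109.4 -1.7 F [-10.2  -6.2  71. ] gap 19.2 grip 83.1 q6 1.91
row [ 0.5  1.7 -2.6] turn 0.002
```

View pics/w4.png

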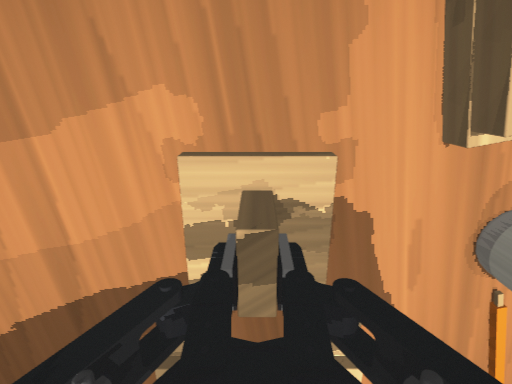

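The shoe is held square (flange columns 178 to 338) but presses on the bench, with 71 N at the wrist. I'll raise it a little.

```bash
python3 -m handwheel '[[0,1,-3,0,0],[0,2,-5,0,0],[0,2,-5,0,0],[0,2,-5,0,0]]' | grep gap;  python3 -c "
from h import *
st(); gojig(-30,0,47.5)"
```

```text
finger_gap: 0.0185
t 12.6 tcp [604.4 192.3  49.3] jig -109.6 0.7 F [ 0.3  0.7 -1.8] gap 18.5 grip 73.8 q6 1.91
row [-79.6  -0.9   1.8] turn 0.002
```

```bash
python3 -m handwheel '[[0,-1,2,0,0],[0,-1,4,0,0],[0,-1,4,0,0]]' | grep -E 'tcp|wrist'; python3 -m handwheel '[[-15,0,0,0,0],[-30,0,0,0,0],[-45,0,0,0,0],[-60,0,0,0,0],[-72,0,0,0,0],[-82,0,0,0,0],[-82,0,0,0,0]]' | grep -E 'tcp|wrist';   python3 -c "
from h import *
st(); gojig(70,0,45.5)"
```

```text
tcp_pos: [0.6034, 0.192, 0.0451]
wrist_force: [0.0, -0.3, -1.7]
tcp_pos: [0.5909, 0.1095, 0.0457]
wrist_force: [0.6, 0.4, -1.1]
t 13.6 tcp [590.9 109.5  45.7] jig -25.7 0.5 F [ 0.6  0.4 -1.1] gap 18.8 grip 73.7 q6 1.78
row [-95.7  -0.4   0.2] turn -0.0
```

```bash
python3 -m handwheel '[[-12,0,0,0,0],[-24,0,0,0,0],[-36,0,0,0,0],[-48,0,0,0,0],[-48,0,0,0,0]]' | grep -E 'tcp|wrist'; python3 -m handwheel '[[-12,0,0,0,0],[-24,0,0,0,0],[-36,0,0,0,0],[-47,0,0,0,0],[-47,0,0,0,0]]' | grep -E 'tcp|wrist';   python3 -c "
from h import *
st(); gojig(75,0,45.5)"
```

```text
tcp_pos: [0.5833, 0.062, 0.0456]
wrist_force: [0.6, -0.3, -1.8]
tcp_pos: [0.576, 0.0156, 0.0456]
wrist_force: [0.6, 0.2, -1.3]
t 14.6 tcp [576.   15.6  45.6] jig 69.4 0.6 F [ 0.6  0.2 -1.3] gap 19.0 grip 73.7 q6 1.62
row [-5.6 -0.6  0.1] turn -0.0
```

The raised pin stands close to where the knuckles would pass in a low push. I'll slide the shoe home while it is still firmly gripped and watch the force.

```bash
python3 -m handwheel '[[-4,-1,1,0,0],[-8,-1,1,0,0],[-10,-1,1,0,0],[-11,-1,1,0,0],[-11,-1,1,0,0]]' | grep -E 'tcp|wrist'; python3 -m handwheel '[[-1,0,0,0,0],[-2,0,0,0,0],[-2,0,0,0,0]]' | grep -E 'tcp|wrist'; python3 -m handwheel '[[-0.5,0,0,0,0],[-1,0,0,0,0],[-1,0,0,0,0]]' | grep -E 'tcp|wrist';  python3 -c "
from h import *
st()"
```

```text
tcp_pos: [0.5735, 0.0066, 0.0446]
wrist_force: [0.3, 0.6, -1.6]
tcp_pos: [0.5732, 0.0046, 0.0446]
wrist_force: [0.7, -0.3, -2.1]
tcp_pos: [0.573, 0.0035, 0.0446]
wrist_force: [-0.6, 0.3, -1.6]
t 15.7 tcp [573.    3.5  44.6] jig 81.8 -0.5 F [-0.6  0.3 -1.6] gap 18.8 grip 73.7 q6 1.59
```

```bash
python3 -m handwheel '[[0,0,0.7,0,0],[-1,0,0.7,0,0],[-2,0,0.7,0,0],[-2,0,0.7,0,0]]' | grep -E 'tcp|wrist'; python3 -m handwheel '[[-1,0,0,0,0],[-2,0,0,0,0],[-2,0,0,0,0]]' | grep -E 'tcp|wrist'; python3 -c "
from h import *
st()"
```

```text
tcp_pos: [0.5727, 0.0023, 0.0439]
wrist_force: [0.4, 4.6, -0.2]
tcp_pos: [0.5727, 0.002, 0.0442]
wrist_force: [0.7, 9.2, 0.8]
t 16.4 tcp [572.7   2.   44.2] jig 83.3 -0.6 F [0.7 9.2 0.8] gap 18.8 grip 74.0 q6 1.59
```

```bash
python3 -m handwheel '[[-1,0,0,0,0],[-2,0,0.5,0,0],[-3,0,0.5,0,0],[-3,0,0.5,0,0]]' | grep -E 'tcp|wrist'; python3 -m handwheel '[[0,0,0,0,0.4],[0,0,0,0,0.5],[0,0,0,0,0.5],[0,0,-40,0,0.5],[0,0,-80,0,0.5],[0,0,-120,0,0.6],[0,40,-120,0,0.9],[0,85,-120,0,0.9]]' | grep -E 'tcp|wrist'; python3 - <<'E'
from m import *
st()
c=snap('top'); P=world(c); np.save('top2.npy',P); im=c['color'][150:225,215:320]; cv2.imwrite('pics/jig2.png',cv2.resize(im,None,fx=6,fy=6,interpolation=cv2.INTER_CUBIC))
for b in ((380,425,255,325),(425,480,255,325)):
    r=rect(P,*b,.055,.09); d=np.array(r[0])-J0; print(*r,d@JX,d@JY)
go(495,-338,150,-98)
E
```

```text
tcp_pos: [0.5727, 0.0017, 0.0444]
wrist_force: [0.3, 17.3, 4.8]
tcp_pos: [0.6573, -0.0175, 0.1668]
wrist_force: [1.4, -1.0, -0.1]
t 17.6 tcp [657.3 -17.5 166.8] jig 89.2 86.1 F [ 1.4 -1.  -0.1] gap 76.9 grip 0.0 q6 1.58Traceback (most recent call last):
  File "<stdin>", line 5, in <module>
  File "m.py", line 6, in rect
    n,l,st,_=cv2.connectedComponentsWithStats(m); m=l==1+np.argmax(st[1:,4])
                                                         ~~~~~~~~~^^^^^^^^^^
    return _wrapfunc(a, 'argmax', axis=axis, out=out, **kwds)
    return bound(*args, **kwds)
ValueError: attempt to get argmax of an empty sequence
```

View pics/jig2.png

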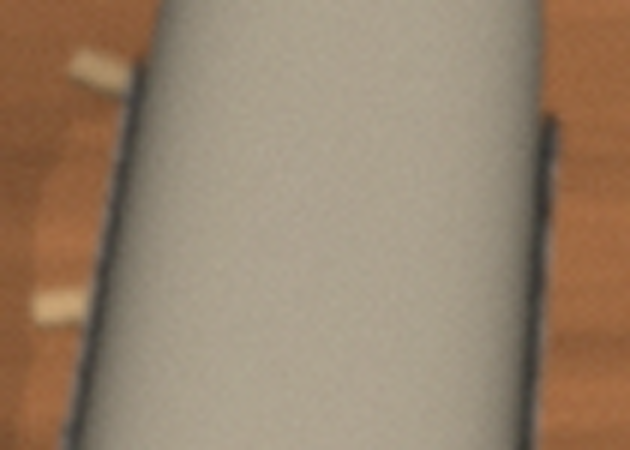

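```bash
python3 - <<'E'
from m import *
p,r=tool(); go(495,-338.8,150,82); print(r[:,:2].round(2))
E
```

```text
row [-342.2 -116.9   12. ] turn 1.552
[[ 0.16  0.99]
 [ 0.99 -0.16]
 [-0.    0.01]]
```

```bash
python3 -m handwheel '[[-43,-15,1,-0.14,1],[-86,-29,2,-0.28,1],[-128,-44,4,-0.42,1],[-170,-58,6,-0.56,1],[-214,-73,8,-0.7,1],[-256,-88,10,-0.84,1],[-300,-102,11,-0.98,1],[-342,-117,12,-1.12,1]]' >/dev/null; python3 - <<'E'
from m import *
st(); go(495,-338.8,110,82)
c=snap('top'); P=world(c); np.save('top2.npy',P); im=c['color'][150:225,215:320]; cv2.imwrite('pics/jig3.png',cv2.resize(im,None,fx=6,fy=6,interpolation=cv2.INTER_CUBIC))
for b in ((380,425,255,325),(425,480,255,325)):
    r=rect(P,*b,.055,.09); d=np.array(r[0])-J0; print(*r,d@JX,d@JY)
E
```

```text
t 18.45 tcp [ 485.2 -338.2  151.1] jig 433.1 -33.1 F [ 0.1  0.4 -0.5] gap 85.3 grip 0.0 q6 -0.14
row [-8.4  5.1 41.1] turn -0.463
[571.8   2.4] [49.3 20.5] 83.0 103 [571.    2.5  69.8] 83.07955717414002 -1.4789116771465913
[559.9 -74.3] [29.4 20.4] 80.5 63 [559.4 -74.2  69.9] 160.6962771522633 -1.09841221906354
```

View pics/jig3.png

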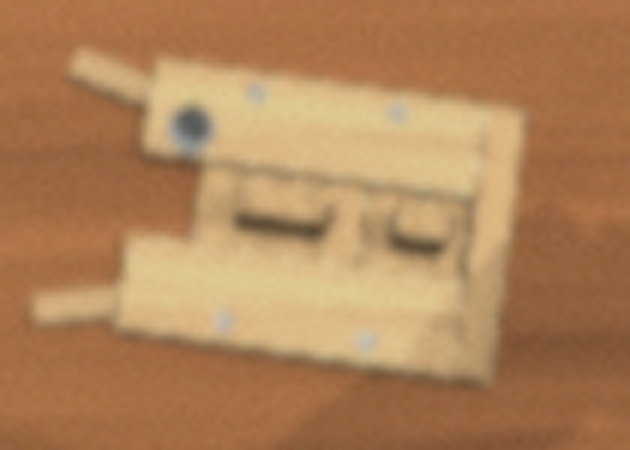

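The shoes sit together in the slot. Their stems are 77.6 mm apart (77.5 expected), and the pin is raised at (192,126). Now the mallet.

```bash
python3 -m handwheel '[[-8,5,10,-0.14,1],[-8,5,20,-0.28,1],[-8,5,35,-0.42,1],[-8,5,41,-0.46,1],[-8,5,41,-0.46,1]]' >/dev/null; python3 - <<'E'
from m import *
st(); c=snap('wrist'); cv2.imwrite('pics/w5.png',c['color']); go(495,-338.8,48,82)
E
```

```text
t 19.0 tcp [ 495.1 -336.2  108.9] jig 429.5 -23.7 F [-0.2  0.1 -0.6] gap 85.7 grip 0.0 q6 -0.58
row [ 0.1 -2.4 61.7] turn -0.01
```

View pics/w5.png

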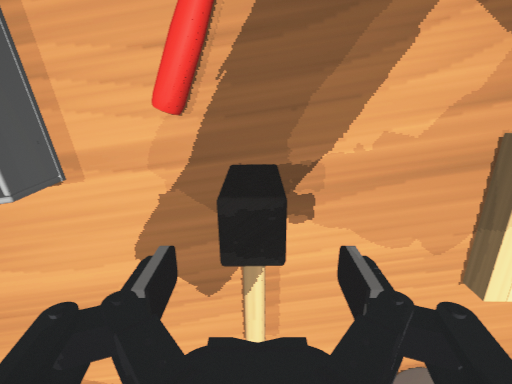

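The mallet head spans columns 219 to 286, square and centred between the fingers, with the handle running down the picture. I'll descend and grip.

```bash
python3 -m handwheel '[[0,-2,20,0,1],[0,-2,40,0,1],[0,-2,58,0,1],[0,-2,58,0,0.6],[0,-2,58,0,0.2],[0,-2,58,0,0],[0,-2,58,0,0],[0,-2,58,0,0]]' 100 | grep gap; python3 -c "
from h import *
st()"; python3 -m handwheel '[[0,0,0,0,0],[0,0,-30,0,0],[0,0,-70,0,0],[0,0,-70,0,0]]' | grep gap; python3 -c "
from h import *
st(); go(621.3,52,125,81.5)"
```

```text
finger_gap: 0.0428
t 19.85 tcp [ 497.  -339.6   54.2] jig 432.6 -21.2 F [ 0.9 -0.4  6.5] gap 42.8 grip 102.5 q6 -0.58
finger_gap: 0.043
t 20.25 tcp [ 498.4 -340.6  127.7] jig 433.4 -19.7 F [ 0.6 -1.1 -3. ] gap 43.0 grip 102.9 q6 -0.58
row [-63.7 406.5   1.3] turn 0.001
```

```bash
python3 -m handwheel '[[0,30,-38,0,0],[-10,80,-38,0,0],[-20,130,-38,0,0],[-28,180,-38,0,0],[-36,230,-38,0,0],[-44,280,-38,0,0],[-54,340,-38,0,0],[-64,406,-38,0,0]]' | grep gap; python3 -m handwheel '[[0,0,0,0,0]]' >/dev/null; python3 -c "
from h import *
st(); go(621.3,52,125,81.5)"
```

```text
finger_gap: 0.0426
t 21.15 tcp [610.   29.9 158.9] jig 49.8 31.9 F [-0.5 -0.9 -3. ] gap 42.9 grip 103.8 q6 0.06
row [-8.1 23.3 33.9] turn 0.008
```

```bash
python3 -m handwheel '[[-8,23,0,0.01,0],[-8,23,10,0.01,0],[-8,23,30,0.01,0],[-8,23,40,0.01,0],[-8,23,40,0.01,0]]' | grep gap; python3 - <<'E'
from h import *
st(); go(621.3,52,108,81.5)
c=snap('scene'); im=c['color']; cv2.imwrite('pics/s2.png',cv2.resize(im[140:300,170:330],(640,640),interpolation=cv2.INTER_CUBIC)[:600])
E
```

```text
finger_gap: 0.0432
t 21.65 tcp [618.6  44.5 117.4] jig 34.1 38.1 F [ 0.9 -0.4 -4.6] gap 43.2 grip 104.1 q6 0.1
row [-1.5  7.8  9.4] turn -0.01
```

View pics/s2.png

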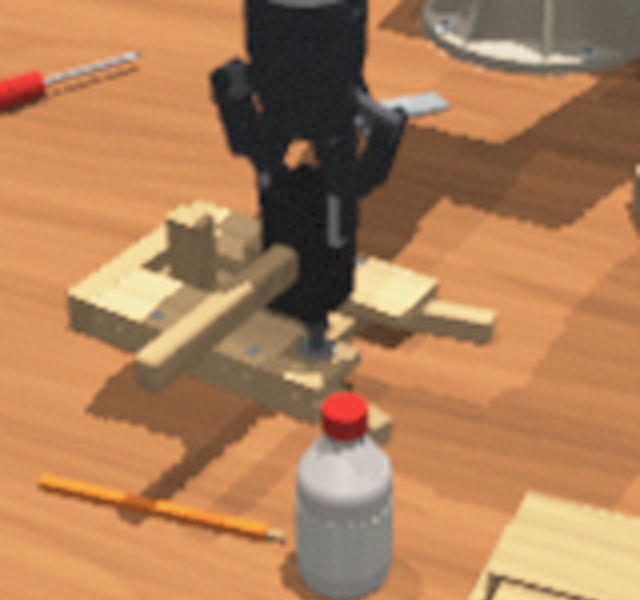

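The mallet head is above the raised pin at (318,345), about 8 mm short in tool y. I'll centre it, then press down.

```bash
python3 -m handwheel '[[-1,8,-3,0,0],[-1,8,-3,0,0],[-1,8,3,0,0],[-1,8,8,0,0],[-1,8,10,0,0],[-1,8,12,0,0],[-1,8,12,0,0]]' | grep -E 'tcp|wrist'; python3 -c "
from h import *
st(); go(621.3,52,90,81.5)"
```

```text
tcp_pos: [0.623, 0.0528, 0.1079]
wrist_force: [-0.5, 0.6, -4.0]
t 22.4 tcp [623.   52.8 107.9] jig 25.2 41.1 F [-0.5  0.6 -4. ] gap 42.4 grip 104.1 q6 0.11
row [ 1.5 -1.1 17.9] turn -0.01
```

```bash
python3 -m handwheel '[[1,-1,3,0,0],[1,-1,6,0,0],[1,-1,9,0,0],[1,-1,12,0,0],[1,-1,14,0,0],[1,-1,14,0,0]]' | grep -E 'tcp|wrist'; python3 -m handwheel '[[0,0,1,0,0],[0,0,2,0,0],[0,0,3,0,0],[0,0,3,0,0]]' | grep -E 'tcp|wrist'; python3 -c "
from h import *
st()"
```

```text
tcp_pos: [0.6228, 0.0522, 0.0944]
wrist_force: [1.4, 1.4, 1.1]
tcp_pos: [0.6226, 0.0521, 0.0915]
wrist_force: [1.5, 2.8, 3.3]
t 23.4 tcp [622.6  52.1  91.5] jig 26.0 40.9 F [1.5 2.8 3.3] gap 42.7 grip 104.9 q6 0.11
```

Pin moving (about 7 N). Continue until it bottoms.

```bash
for i in 1; do python3 -m handwheel '[[0,0,1,0,0],[0,0,2,0,0],[0,0,2,0,0]]' | grep -E 'tcp|wrist'; python3 -m handwheel '[[0,0,1,0,0],[0,0,2,0,0],[0,0,2,0,0]]' | grep -E 'tcp|wrist'; done
```

```text
tcp_pos: [0.6227, 0.052, 0.0905]
wrist_force: [1.3, 2.7, 8.8]
tcp_pos: [0.6229, 0.052, 0.0904]
wrist_force: [-2.9, 3.2, 18.8]
```

```bash
python3 -m handwheel '[[0,0,1,0,0],[0,0,2,0,0],[0,0,2,0,0],[0,0,-20,0,0],[0,0,-50,0,0],[0,0,-75,0,0],[0,0,-75,0,0]]' | grep -E 'tcp|wrist|gap'; python3 - <<'E'
from m import *
st(); go(515,-230,165,82)
c=snap('top'); P=world(c); print(*rect(P,362,372,240,340,-.005,.1)); print(np.round(P[158:180,236:262,2][::3,::3]*1000))
E
```

```text
tcp_pos: [0.6227, 0.0512, 0.1644]
wrist_force: [0.8, 0.8, -3.6]
finger_gap: 0.0428
t 24.7 tcp [622.7  51.2 164.4] jig 26.8 41.0 F [ 0.8  0.8 -3.6] gap 42.8 grip 104.3 q6 0.11
row [  62.  -294.7   -0.4] turn -0.019Traceback (most recent call last):
  File "<stdin>", line 3, in <module>
  File "m.py", line 6, in rect
    n,l,st,_=cv2.connectedComponentsWithStats(m); m=l==1+np.argmax(st[1:,4])
                                                         ~~~~~~~~~^^^^^^^^^^
    return _wrapfunc(a, 'argmax', axis=axis, out=out, **kwds)
    return bound(*args, **kwds)
ValueError: attempt to get argmax of an empty sequence
```

```bash
python3 -m handwheel '[[10,-45,0,0,0],[20,-90,0,0,0],[30,-135,0,0,0],[40,-180,0,0,0],[50,-225,0,0,0],[60,-270,0,0,0],[62,-295,0,0,0],[62,-295,0,0,0]]' >/dev/null; python3 -m handwheel '[[0,0,0,0,0],[0,0,25,0,0],[0,0,50,0,0],[0,0,75,0,0],[0,0,95,0,0],[0,0,95,0,0]]' | grep -E 'tcp|wrist';  python3 - <<'E'
from m import *
st()
c=snap('top'); P=world(c); print(np.round(P[158:180,236:262,2][::3,::3]*1000))
for b in ((380,425,255,325),(425,480,255,325)):
    r=rect(P,*b,.055,.09); d=np.array(r[0])-J0; print(r[0],d@JX,d@JY)
E
```

```text
tcp_pos: [0.5116, -0.2262, 0.063]
wrist_force: [-0.2, 0.7, -3.9]
t 26.15 tcp [ 511.6 -226.2   63. ] jig 318.3 -24.8 F [-0.2  0.7 -3.9] gap 42.8 grip 104.2 q6 -0.4
[[-2. -2. -1. -1. -0. -0. -3.  4.  2.]
 [ 2.  0. 29. 33. 28. -3. -2. -2. -1.]
 [16. 18. 34. 30. 30. 29. 33. 28. 29.]
 [ 2. 21. 32. 27. 30. 32. 31. 30. 31.]
 [ 5. 26. 28. 35. 33. 32. 26. 34. 31.]
 [ 1. 31. 30. 36. 38. 32. 29. 31. 30.]
 [-2. -0. 20. 28. 31. 32. 30. 28. 27.]
 [-4. -2. -3.  2.  5. 20. 17. 15. 15.]]
[572.2   2.2] 83.2137767085884 -1.0523145409952397
[560.5 -74.5] 160.79886507326077 -0.47433232156207605
```

The pin head now reads about 37 mm, so it is fully down, and the shoes are unmoved. I'll set the mallet down.

```bash
python3 -m handwheel '[[0,0,4,0,0],[0,0,7,0,0],[0,0,8,0,0],[0,0,9,0,0],[0,0,9,0,0]]' | grep -E 'tcp|wrist'; python3 -m handwheel '[[0,0,0.5,0,0],[0,0,0.5,0,0]]' | grep -E 'tcp|wrist'
```

```text
tcp_pos: [0.5147, -0.2297, 0.0587]
wrist_force: [-0.1, -0.1, -3.8]
tcp_pos: [0.5146, -0.2297, 0.058]
wrist_force: [0.7, -0.1, -4.4]
```

```bash
python3 -m handwheel '[[0,0,1,0,0],[0,0,2,0,0],[0,0,3,0,0],[0,0,3,0,0]]' | grep -E 'tcp|wrist'; python3 -m handwheel '[[0,0,0.5,0,0],[0,0,1,0,0],[0,0,1,0,0]]' | grep -E 'tcp|wrist'
```

```text
tcp_pos: [0.5144, -0.2295, 0.0546]
wrist_force: [-0.8, -0.3, -4.8]
tcp_pos: [0.5146, -0.2296, 0.0542]
wrist_force: [-2.1, 0.8, -0.1]
```

Touching down; release and rise.

```bash
python3 -m handwheel '[[0,0,0.5,0,0.6],[0,0,0.5,0,1],[0,0,0.5,0,1],[0,0,0.5,0,1],[0,0,-40,0,1],[0,0,-80,0,1],[0,0,-120,0,1],[0,0,-120,0,1]]' | grep gap; python3 -m handwheel '[[45,0,-20,0,1],[90,0,-20,0,1],[90,0,-20,0,1],[90,0,-20,0,1]]' | grep -E 'tcp|wrist';  python3 - <<'E'
from m import *
st()
c=snap('scene'); cv2.imwrite('pics/end.png',cv2.resize(c['color'],(800,600)))
E
```

```text
finger_gap: 0.0854
tcp_pos: [0.425, -0.2153, 0.1938]
wrist_force: [0.9, -0.3, -0.3]
t 28.8 tcp [ 425.  -215.3  193.8] jig 321.2 -112.0 F [ 0.9 -0.3 -0.3] gap 85.5 grip 0.0 q6 -0.48
```

View pics/end.png

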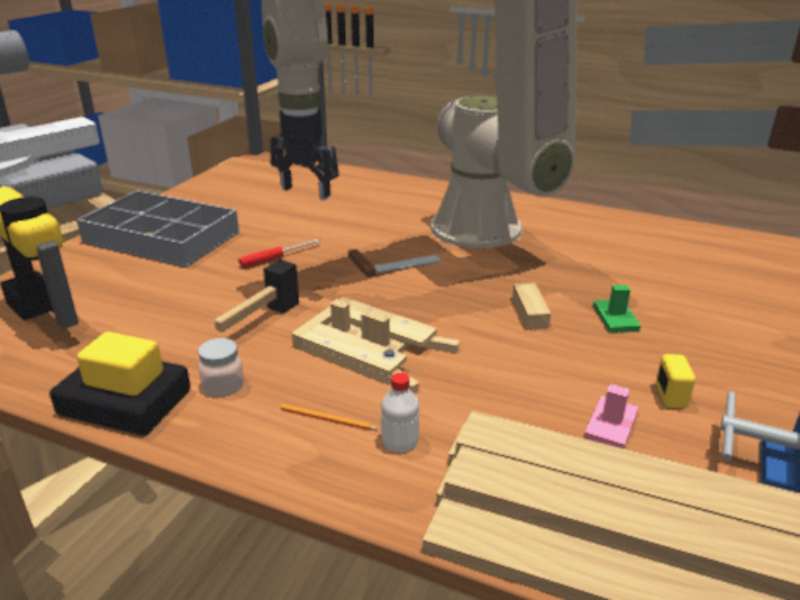

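Both shoes are in the jig at (340,315) and (376,327), and the pin is down at (390,354). The mallet stands beside the jig at (281,287), and nothing else has moved.

```bash
python3 -c "
from workcell import workorder
print(workorder.hand_in())"
```

```text
the job is handed in; nothing more can be done
None
```

The job is handed in at about 29 s: both shoes measured home and tight in the jig, the pin was driven fully down using only the mallet, the mallet stands on the bench about 9 cm from the jig's closed end, and the other things look unmoved in the final picture.

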